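# Pack up a lute's neck before fretting

## Task

Get this lute's neck supported for fretting: slide the neck rest by its red knob along its rail right up to the end stop near the nut, then lay packing slips from the pile flat on the rest under the neck, each pushed back to the lip and one on top of the other, as many as it takes until the wedge will bite between the stack and the underside of the neck. Push the wedge in, thin end first and flat on the top slip, until you feel it firm against the neck without forcing it, and finish still holding it pressed there: do not let go, the frets go in while you hold. Leave the rasp, the wooden disc and the thumb plane where they lie.

Things in the scene. Friction and masses are not known exactly. Their poses are not given: they have to be found in the camera images.
- rail_mark (a point): Point on the bench top on the fixed rail, below the neck's centre line, where the middle of the rest stands when home. Its axes are those of the whole set-up: x away from the robot across the neck (the way slips and wedge go in), y along the neck from headstock to body, z up.
- rest (a joint): Position of the sliding neck rest on its rail (m): 0 at the lute's body end, 0.100 hard against the end stop at the headstock end; it grows as the rest moves along -y of rail_mark. Sliding friction about 4 N; it stays where it is left.
- rest_top (a point): Point on top of the rest's wooden platform (75 mm above the bench), below the neck's centre line; moves with the rest, axes as rail_mark. The platform is 54 mm wide (y) and reaches from x = -50 to +70 mm of this point; at +70 mm a back lip (8 mm thick) stands 15 mm above it, to which the slips are pushed.
- rest_knob (a point): Middle of the rest's upright red knob: round, 24 mm diameter, 26 mm tall (13 mm up and down from this point, its top 56 mm above the bench), on an arm 92 mm in front (-x) of rest_top. Below the knob: a steel arm whose top is 24 mm above the bench.
- neck_under (a point): Point on the flat underside of the neck, on its centre line, above the rest's home place. The neck is 48 mm wide (x -24 to +24 mm of this point, lower edges rounded 5 mm), 22 mm deep plus a 5 mm fingerboard. The lute is fixed in its holder. The gap between rest_top and this point is 20 to 32 mm, different every time.
- slip_a_mid (a point): Packing slip: pale flat wooden strip 170 mm long (its x), 36 mm wide (its y), 8 mm thick; all three are alike and interchangeable, and lie in a pile (bottom one) flat on the bench, their long sides pointing roughly away from the robot. This point is the strip's centre. Mass about 35 g.
- slip_b_mid (a point): Packing slip: pale flat wooden strip 170 mm long (its x), 36 mm wide (its y), 8 mm thick; all three are alike and interchangeable, and lie in a pile (middle one) flat on the bench, their long sides pointing roughly away from the robot. This point is the strip's centre. Mass about 35 g.
- slip_c_mid (a point): Packing slip: pale flat wooden strip 170 mm long (its x), 36 mm wide (its y), 8 mm thick; all three are alike and interchangeable, and lie in a pile (top one) flat on the bench, their long sides pointing roughly away from the robot. This point is the strip's centre. Mass about 35 g.
- wedge_mid (a point): Wooden wedge, darker than the slips, lying on its flat underside: 150 mm long (x), 44 mm wide (y), 5 mm thick at the thin end (+x), 29 mm at the thick end (-x), top rising evenly. This point: half-way along, 8.5 mm above the underside. About 75 g. It bites on the neck's near lower edge; with too few slips its thin end meets the lip and it stays loose; at least 20 mm of it should pass that edge.
- wedge_tip (a point): Middle of the wedge's thin edge, on its underside (75 mm along +x from wedge_mid).
- rasp: Bystander: rasp with a blue handle, about 260 mm long, lying on the bench beside the headstock. Leave it.
- disc: Bystander: small pale wooden disc, 34 mm diameter, 8 mm thick (a sound-hole cut-out). Leave it.
- thumb_plane: Bystander: small brass thumb plane, 70 x 26 mm, 38 mm high. Leave it.
There are look-alikes about, which are no part of the job. What is shaped like the part that bears slip_c_mid but grey or purple is not meant.

How it is judged (in metres and radians):
On the way, in this order (a step that is already met when the one before it is completed fails the run):
1. the neck rest stands against its end stop (value of joint rest above 0.096 m), for 0.2 s.
2. a first packing slip lies on the rest, under the neck (value of joint rest above 0.096 m and ((contact force between slip_a and rest above 0.08 N and x of slip_a_mid in the frame of rest_top above -0.05 m) or (contact force between slip_b and rest above 0.08 N and x of slip_b_mid in the frame of rest_top above -0.05 m) or (contact force between slip_c and rest above 0.08 N and x of slip_c_mid in the frame of rest_top above -0.05 m))), for 0.2 s.
At the end, for the whole second after the job is handed in: Rest within 4 mm of its stop; slips within 15 mm of the lip; slip on rest and wedge on slip over 2.5 N, wedge on neck over 3 N; wedge flat within 0.1 rad, at rest, thin edge 16 mm or more past the neck's near edge and not past the lip, still held (over 2 N) (value of joint rest above 0.096 m and ((contact force between slip_a and rest above 2.5 N and x of slip_a_mid in the frame of rest_top above -0.03 m) or (contact force between slip_b and rest above 2.5 N and x of slip_b_mid in the frame of rest_top above -0.03 m) or (contact force between slip_c and rest above 2.5 N and x of slip_c_mid in the frame of rest_top above -0.03 m)) and ((contact force between slip_a and wedge above 2.5 N and x of slip_a_mid in the frame of rest_top above -0.03 m) or (contact force between slip_b and wedge above 2.5 N and x of slip_b_mid in the frame of rest_top above -0.03 m) or (contact force between slip_c and wedge above 2.5 N and x of slip_c_mid in the frame of rest_top above -0.03 m)) and contact force between wedge and lute above 3 N and contact force between wedge and the fingers above 2 N and x of wedge_tip in the frame of rest_top between -0.008 and 0.073 m and angle between wedge_mid's own z axis and vertical below 0.1 rad and linear speed of wedge below 0.01 m/s); the arm keeps its last pose, push and grip.
It fails at once if the neck was forced: more than 60 N between the wedge or a slip and the lute (contact force between any of wedge, slip_a, slip_b, slip_c and lute above 60 N).
It fails at once if a bystander was moved by more than 20 mm (distance of any of rasp, disc, thumb_plane from where it was at the start of the episode above 0.02 m).
It also fails if it takes over 72 s, if anything falls off the work surface, if the arm or the gripper's body presses on something with over 40 N, if the wrist force passes 120 N, or if a joint passes its speed limit or range.

## Robot

A 6-joint arm with a two-finger parallel gripper is mounted at the origin on the work surface. World frame = base frame: x ahead of the robot, y to its left, z up, the work surface at z = 0. Lengths are in mm, angles in rad, forces in N, time in s.
With the tool pointing down it reaches from about 350 to 975 mm from the base axis. Payload 7.1 kg.
Tool frame: the origin (TCP) lies at the very end of the fingers, on their centre line; the grasp point (between the pads) lies 19 mm behind it; z points along the fingers, x is the direction in which the jaws open and shut, and the axes are right-handed (so a half turn about z gives the same grasp; the last joint's range is limited). The gripper opens to 88 mm and grips with 3 to 60 N. Pads are 20 mm wide; open, the fingers measure 115 mm over their backs; the gripper's body (75 mm by 178 mm) begins 61 mm behind the grasp point.
Start: joints at [-1.278, 0.423, 1.63, -0, 1.089, -0.019], TCP at [191.75, -594.842, 222.675] pointing down, gripper open.
Joint ranges: [-3, 3], [-0.9, 2.11], [0.09, 2.58], [-1.31, 4.45], [0.11, 2.69], [-2.54, 2.54]. Speed limits (rad/s): [2.39, 2.39, 3.01, 3.14, 3.14, 3.14].

## Interface

Orientations are given as a rotation vector (axis times angle).
In Python, from workcell import ctrl gives the robot as it stands. The module is installed in compiled form; this text tells all that it offers.
- The arm moves only by the tool move_arm, never from a script. Its argument "motion" is a list of rows, each a list of 2 entries, a list of its own where there are three numbers: the shift along the tool's x, y, z normalised to -1 to 1, where 1 is 150 mm, then the turn, a rotation vector about the tool's x, y, z normalised to -1 to 1, where 1 is 60 degrees. In form: [[[x, y, z], [rx, ry, rz]], ...]. A call has exactly 5 rows; each row is the pose to reach, as a shift and turn from the pose commanded when the call began, along the tool's axes at that moment; what a row does not reach only later rows make up. A row lasts 1/8 s, in which the tool goes at most 62.5 mm and 10.7 degrees, less where a joint would pass 70% of its speed; a pose out of reach is approached as far as the arm can. A call with a number of a shift or a turn outside -1 to 1 is refused whole. A call with a gripper value outside its range is refused whole. "gripper" is the opening, from 0 (shut) to 1 (fully open), set as the call begins (left out, the last holds). The fingers move at their own pace and stop on an object; the grip force is fixed at half the most. Time passes only in rows, so rows that repeat a pose let the fingers close, or fill a call up. It gives the time, the measured TCP pose, the force and the opening at its end, in the units of the state.
- ctrl.get_obs(): the state, without advancing time (a new reading comes with each control period).
- ctrl.get_image(name): name is "scene" or "side" or "wrist"; returns a dict with "pixels" (384x512x3 uint8, red, green, blue), "camera_matrix" (3x3 intrinsics, pixels), "D" ([k1, k2, p1, p2, k3] as OpenCV has them; the pictures are not rectified), "R" (3x3) and "t" (3): a world point X has camera coordinates R X + t; the wrist camera has in their place "mount" (4x4, takes a point from camera to tool coordinates, whose origin is the TCP and whose axes are the tool frame's). Camera axes: x right, y down, z forward; pixel columns grow to the right and rows downward; lengths in mm; the calibration is good to about 2 mm. A picture is of the moment at which its call begins: read the wrist's pose just before it. There is no depth.
- ctrl.close_job(): hands the job in, once; it reports no verdict.
Trained networks look in the newest picture that a camera, given by its name, has taken for a name from the list of things; names that differ only in an ending like _2 or _b are one class to them, and where a whole thing is asked for, a point or a joint stands for the part that bears it (a point fixed in the world has none). Each returns a list of dicts, best first, with "p" (0 to 1); they miss things now and then, are a little off and sometimes report something else, mostly with a low value. They report only what shows in the picture. A call takes as long as a camera call. They do not tell look-alikes from the thing itself.
- ctrl.boxes_of(camera, name): "location" ([x, y, z] in mm, in world coordinates, good to about 4 mm: the middle of the surface that is visible of it).
- ctrl.regions_of(camera, name): "mask" (384x512 bool, what is visible of it).
- ctrl.pinpoint(camera, name): "location" ([x, y, z] in mm, in world coordinates, good to about 4 mm: a listed point, or the origin of a listed thing).
The state is a dict: "t": time; "qpos": joint angles; "qvel": joint speeds; "joint_torque": joint torques, N m; "ee_pos": TCP position; "orientation": TCP orientation; "ft_force": force on the tool from outside, world axes, zero at the start; "moment": the same for the moment, N m; "width": finger opening in mm.
Only numpy, scipy, OpenCV 4.12 (cv2) and the standard library are available. Lean on these libraries where they do the work, as an engineer would, in place of code of your own. Each camera call takes 0.05 s, during which the arm holds its last target.

## Working session

There is one attempt and no reset: what is moved stays moved. The work goes in short steps, Python scripts to look and compute and a tool call to move; the robot and the scene stay as the last step left them, time stands still between calls to the robot, and variables do not carry over. Pictures are saved under pics/ and viewed, and the job is handed in when it is done.

Besides the shell and the picture viewer there is one more tool, called after "Call:" by a JSON object that holds its "op" and its "data", one argument or row to a line. move_arm: Moves the arm, as the interface text tells. Its arguments: {"type":"object","properties":{"motion":{"type":"array","items":{"type":"array"}},"gripper":{"type":"number"}},"required":["motion"]}

```bash
mkdir -p pics; ls; python3 - <<'E'
from workcell import ctrl
import cv2
print(ctrl.get_obs())
for n in ["scene","side","wrist"]:
    im=ctrl.get_image(n)
    cv2.imwrite(f"pics/{n}0.png",im["pixels"][:,:,::-1])
    print(n,{k:v for k,v in im.items() if k!="pixels"})
E
```

```text
pics
{'t': 0.0, 'qpos': array([-1.27801172e+00,  4.23882250e-01,  1.63065912e+00,  1.35045473e-05,
        1.08859384e+00, -1.89713347e-02]), 'qvel': array([-0.00086317, -0.00021978, -0.00023269, -0.00132426, -0.0005682 ,
       -0.00029361]), 'joint_torque': array([-2.74030499e-03, -5.44636381e+01, -2.73669434e+01,  6.42795372e-02,
        2.28550297e-02, -8.41209248e-05]), 'ee_pos': array([ 191.59489015, -594.33852082,  221.88797073]), 'orientation': array([-2.53861398e+00,  1.84908811e+00,  1.91923093e-03]), 'ft_force': array([-0.0015252 , -0.17868481, -0.65734513]), 'moment': array([ 0.04698925,  0.02806665, -0.00677493]), 'width': 87.71404830379699}
scene {'camera_matrix': array([[350.19836302,   0.        , 258.59070445],
       [  0.        , 350.19836302, 198.09883363],
       [  0.        ,   0.        ,   1.        ]]), 'D': array([-0.09802197,  0.        ,  0.        ,  0.        ,  0.        ]), 'R': array([[ 0.65240923,  0.75782745,  0.00773039],
       [ 0.6487704 , -0.55319209, -0.52256624],
       [-0.39173865,  0.34594228, -0.85256364]]), 't': array([-321.152314  , -
[... 437 characters left out ...]
 -6.35097843e-01, -7.37439027e-01]]), 't': array([ 431.63398031,  -94.46516787, 1429.7828419 ])}
wrist {'camera_matrix': array([[327.10933222,   0.        , 258.61624332],
       [  0.        , 327.10933222, 193.42800634],
       [  0.        ,   0.        ,   1.        ]]), 'D': array([-0.0006744,  0.       ,  0.       ,  0.       ,  0.       ]), 'mount': array([[ 9.99999874e-01, -4.55153358e-04,  2.09731201e-04,
         1.80324776e+00],
       [ 3.68702517e-04,  9.51633611e-01,  3.07234984e-01,
        -8.38932645e+01],
       [-3.39426294e-04, -3.07234868e-01,  9.51633659e-01,
        -1.63459646e+02],
       [ 0.00000000e+00,  0.00000000e+00,  0.00000000e+00,
         1.00000000e+00]])}
```

View pics/scene0.png

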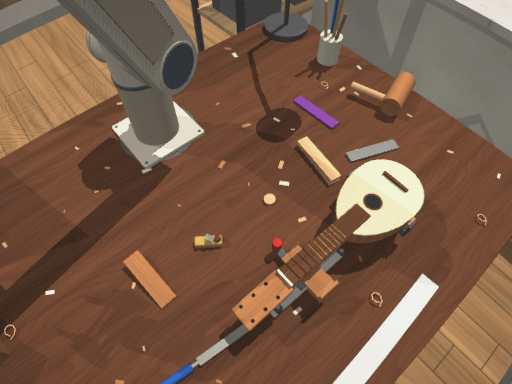

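View pics/side0.png

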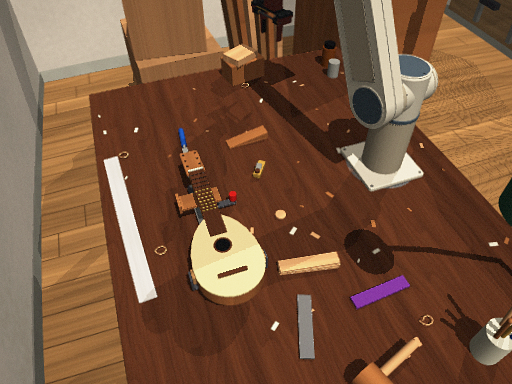

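View pics/wrist0.png

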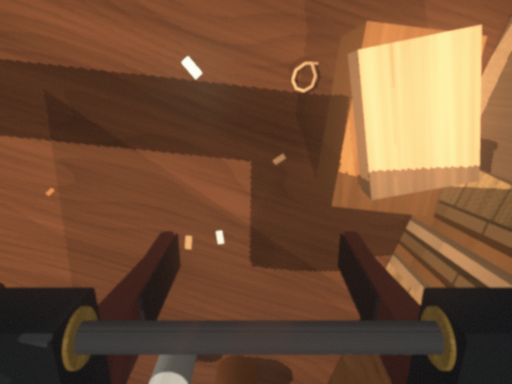

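```bash
python3 - <<'E'
from workcell import ctrl
import numpy as np
np.set_printoptions(precision=1,suppress=True)
for c in ["scene","side"]:
  for n in ["rail_mark","rest_top","rest_knob","neck_under","slip_a_mid","slip_c_mid","wedge_mid","wedge_tip","rasp","disc","thumb_plane"]:
    print(c,n,[(round(d["p"],2),np.array(d["location"])) for d in ctrl.pinpoint(c,n)][:5])
E
```

```text
scene rail_mark [(0.56, array([640.9, -46.1,  -0.5]))]
scene rest_top [(0.71, array([642.2,   9.8,  76.5]))]
scene rest_knob [(0.96, array([551. ,   9.5,  39.2]))]
scene neck_under [(0.93, array([642.3, -45.6, 102.6]))]
scene slip_a_mid [(0.7, array([413.5, 297.7,  11.4]))]
scene slip_c_mid [(0.96, array([495.6, 453.3,   4.4])), (0.83, array([414.8, 297.9,  20.8]))]
scene wedge_mid [(0.86, array([ 406.2, -275.1,    8.8])), (0.23, array([ 479.2, -268.5,   -1.1]))]
scene wedge_tip [(0.91, array([ 482.8, -268.2,   -1.8]))]
scene rasp [(0.95, array([ 638.1, -285.5,   -0.8]))]
scene disc [(0.49, array([422.3, 101.6,  -5.3]))]
scene thumb_plane [(0.64, array([ 421.3, -105.5,    0.6]))]
side rail_mark [(0.71, array([641.5, -50.9,  -3.1]))]
side rest_top [(0.73, array([639.3,   9.5,  75.2]))]
side rest_knob [(0.97, array([543.8,   8.3,  43.4]))]
side neck_under [(0.72, array([641.6, -47.6,  96.3])), (0.58, array([ 407.1, -275.6,    6.1]))]
side slip_a_mid [(0.39, array([418.8, 292.4,   1.2]))]
side slip_c_mid [(0.84, array([270.4, 435.1,   4.8])), (0.81, array([418.6, 296.5,  22.3])), (0.55, array([497.7, 457.6,   7.6]))]
side wedge_mid [(0.59, array([ 405.4, -275.2,    5.9]))]
side wedge_tip [(0.95, array([ 480.6, -271.2,    2. ]))]
side rasp [(0.41, array([ 633.7, -289.6,   -1.2]))]
side disc [(0.62, array([425.9,  98.8,  -2.1]))]
side thumb_plane [(0.73, array([ 417.6, -103.6,   -1.3])), (0.17, array([638.7, -48.3,  -4.6]))]
```

The scene view shows:
- the lute with the red knob at (277,244)
- the pale pile at (318,161)
- the dark wedge at (149,278)
- the disc at (269,199), the thumb plane at (208,241) and the rasp at about (200,358)

Candidates for the slips are the pale pile (318,161), a grey strip (372,150) and a purple strip (316,111). By the description I choose the pale pile. The mallet handle (368,95) and the white strip (390,330) don't fit. Next I'll check a crop and triangulate.

```bash
cat > h.py <<'E'
from workcell import ctrl
import numpy as np, cv2
from scipy.spatial.transform import Rotation as Ro
np.set_printoptions(precision=2,suppress=True)
def grab(c):
    o=ctrl.get_obs() if c=="wrist" else None
    im=ctrl.get_image(c)
    if c=="wrist":
        T=np.eye(4);T[:3,:3]=Ro.from_rotvec(o["orientation"]).as_matrix();T[:3,3]=o["ee_pos"]
        M=np.linalg.inv(T@np.array(im["mount"])); im["R"]=M[:3,:3]; im["t"]=M[:3,3]
    return im
def ray(im,uv):
    p=cv2.undistortPoints(np.array([[uv]],float),im["camera_matrix"],im["D"])[0,0]
    d=im["R"].T@np.array([p[0],p[1],1]); return -im["R"].T@im["t"], d/np.linalg.norm(d)
def atz(im,uv,z):
    c,d=ray(im,uv); return c+d*(z-c[2])/d[2]
def proj(im,X):
    return cv2.projectPoints(np.array(X,float).reshape(-1,3),cv2.Rodrigues(im["R"])[0],im["t"],im["camera_matrix"],im["D"])[0][:,0]
def tri(obs):
    A=np.zeros((3,3));b=np.zeros(3);R=[]
    for im,uv in obs:
        c,d=ray(im,uv);P=np.eye(3)-np.outer(d,d);A+=P;b+=P@c;R.append((c,d))
    X=np.linalg.solve(A,b)
    return X,[round(float(np.linalg.norm((np.eye(3)-np.outer(d,d))@(X-c))),2) for c,d in R]
def save(im,name,box=None,s=1):
    p=im["pixels"][:,:,::-1]
    if box: p=p[box[1]:box[3],box[0]:box[2]]
    cv2.imwrite("pics/"+name,cv2.resize(p,None,fx=s,fy=s,interpolation=cv2.INTER_CUBIC))
def go(x,y,z,yaw=np.pi/2,steps=None):
    "one-call numbers from measured pose to world target, tool down with tool x at yaw"
    o=ctrl.get_obs();R=Ro.from_rotvec(o["orientation"])
    c,s=np.cos(yaw),np.sin(yaw)
    Rt=Ro.from_matrix(np.array([[c,s,0],[s,-c,0],[0,0,-1.]]))
    d=R.inv().apply(np.array([x,y,z])-o["ee_pos"])/150
    r=(R.inv()*Rt).as_rotvec()/np.radians(60)
    print("t",round(o["t"],2),"pos",o["ee_pos"],"w",round(o["width"],1),"F",o["ft_force"]);print("shift",d.round(3),"turn",r.round(3))
E
python3 - <<'E'
from h import *
S=grab("scene");D=grab("side")
def red(im):
    h=cv2.cvtColor(im["pixels"],cv2.COLOR_RGB2HSV);m=((h[...,0]<6)|(h[...,0]>174))&(h[...,1]>190)&(h[...,2]>120)
    m=m.astype(np.uint8);n,l,st,ce=cv2.connectedComponentsWithStats(m);i=1+np.argmax(st[1:,4]);print(st[i],ce[i]);return ce[i]
print("knob",tri([(S,red(S)),(D,red(D))]))
save(S,"pile_s.png",(280,120,410,220),5);save(D,"pile_d.png",(250,230,420,360),4)
save(S,"neck_s.png",(220,190,380,330),5);save(D,"neck_d.png",(150,140,270,240),6)
for n in ["slip_c_mid","wedge_mid"]:
  for c,im in (("scene",S),("side",D)):
    for r in ctrl.regions_of(c,n):
        m=r["mask"].astype(np.uint8);k=max(cv2.findContours(m,0,2)[0],key=cv2.contourArea);print(n,c,round(r["p"],2),cv2.minAreaRect(k),m.sum())
E
```

```text
[273 239   8   9  35] [275.49 242.94]
[229 191   8  11  65] [232.38 195.26]
knob (array([546.12,   9.8 ,  44.93]), [2.33, 2.33])
slip_c_mid scene 0.75 ((315.7042236328125, 111.70291900634766), (47.382408142089844, 9.73399543762207), 34.508522033691406) 423
slip_c_mid scene 0.69 ((318.6517028808594, 158.17930603027344), (54.43531799316406, 13.329900741577148), 49.76364517211914) 661
slip_c_mid scene 0.59 ((371.56884765625, 150.22935485839844), (10.919219970703125, 50.38166809082031), 73.3007583618164) 503
slip_c_mid side 0.81 ((379.51556396484375, 291.1058654785156), (14.082147598266602, 58.59231185913086), 65.69544982910156) 761
slip_c_mid side 0.63 ((305.240966796875, 326.0599670410156), (64.54591369628906, 17.12345314025879), 87.27368927001953) 984
slip_c_mid side 0.61 ((307.958251953125, 261.9818420410156), (13.779797554016113, 59.83864212036133), 79.82449340820312) 781
wedge_mid scene 0.92 ((149.1827392578125, 279.306884765625), (61.1883544921875, 19.730600357055664), 49.76364517211914) 1136
wedge_mid side 0.88 ((246.45001220703125, 136.84999084472656), (11.384199142456055, 40.160919189453125), 71.56504821777344) 390
```

View pics/pile_s.png

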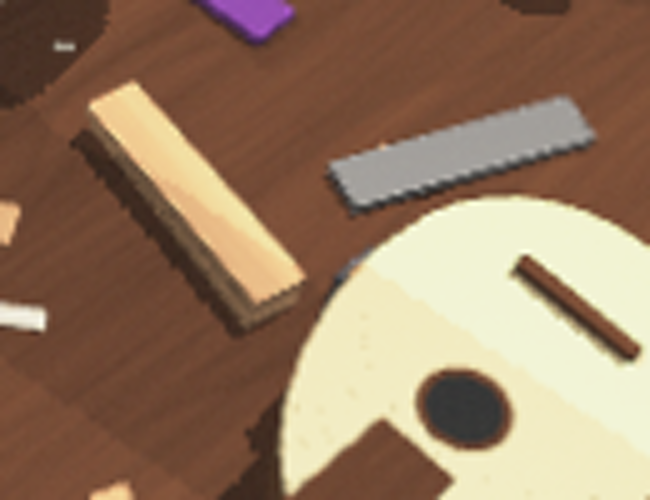

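View pics/pile_d.png

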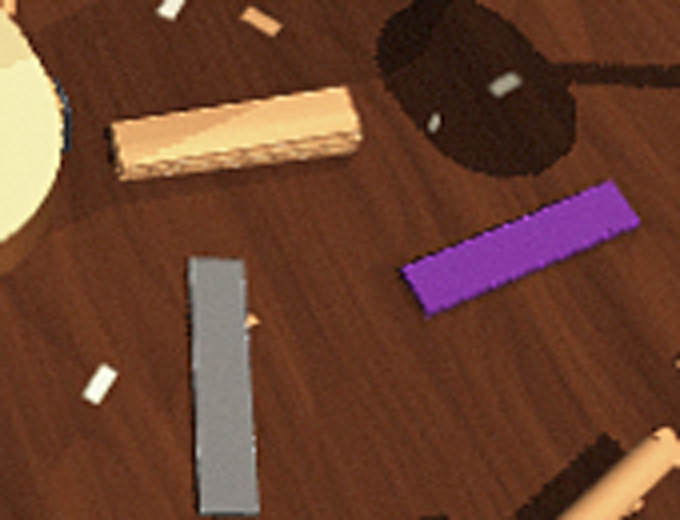

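View pics/neck_s.png

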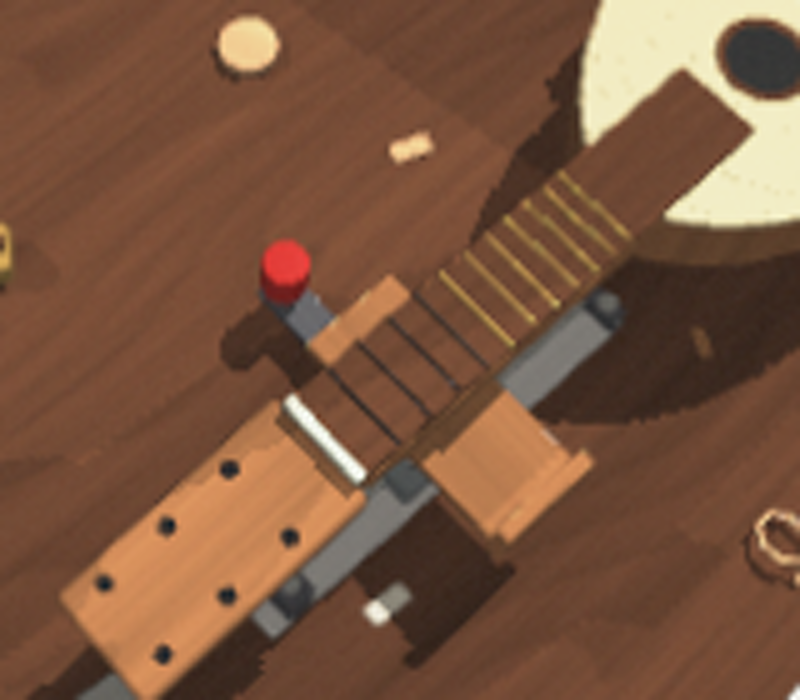

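View pics/neck_d.png

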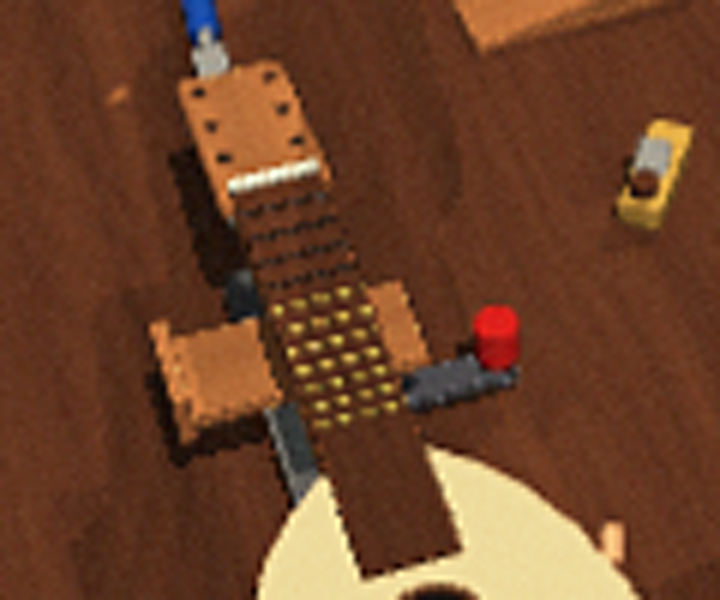

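```bash
python3 - <<'E'
from h import *
go(548,20,130)
E
```

```text
t 1.55 pos [ 191.75 -594.87  222.68] w 87.8 F [ 0.24  0.13 -0.4 ]
shift [-3.17 -3.52  0.62] turn [ 0.  -0.  -2.7]
```

The crop shows three pale layers at pixel (318,160), with clearly separate grey and purple look-alikes, so the choice stands. Moving towards the knob and turning so the tool x axis lies along world +y.

Call:
{"op": "move_arm", "data": {
  "motion": [
    [[-0.18,-0.2,0],[0,0,-0.17]],
    [[-0.36,-0.4,0],[0,0,-0.34]],
    [[-0.54,-0.6,0],[0,0,-0.51]],
    [[-0.72,-0.8,0],[0,0,-0.68]],
    [[-0.9,-1,0],[0,0,-0.85]]
  ],
  "gripper": 0.7
}}

```text
t: 2.17
ee_pos: [293.7, -419.3, 222.8]
orientation: [3.09, -0.567, 0.001]
ft_force: [-0.4, -0.1, 0.1]
width: 61.5
```

```bash
python3 -c "
from h import *
go(548,20,150)"
```

```text
t 2.17 pos [ 293.68 -419.27  222.83] w 61.5 F [-0.35 -0.1   0.07]
shift [ 0.54 -3.34  0.48] turn [ 0.   -0.   -1.85]
```

Call:
{"op": "move_arm", "data": {
  "motion": [
    [[0.03,-0.2,0],[0,0,-0.17]],
    [[0.06,-0.4,0],[0,0,-0.34]],
    [[0.1,-0.6,0],[0,0,-0.51]],
    [[0.13,-0.8,0],[0,0,-0.68]],
    [[0.16,-1,0],[0,0,-0.85]]
  ]
}}

```text
t: 2.8
ee_pos: [370.1, -288.3, 222.9]
orientation: [3.033, 0.818, 0.0]
ft_force: [0.1, -0.6, 0.5]
width: 61.6
```

```bash
python3 -c "
from h import *
go(548,20,150)"
```

```text
t 2.8 pos [ 370.08 -288.26  222.86] w 61.6 F [ 0.15 -0.57  0.48]
shift [ 2.06 -1.18  0.49] turn [ 0.  0. -1.]
```

Call:
{"op": "move_arm", "data": {
  "motion": [
    [[0.2,-0.11,0],[0,0,-0.17]],
    [[0.4,-0.23,0],[0,0,-0.34]],
    [[0.6,-0.34,0],[0,0,-0.51]],
    [[0.8,-0.46,0],[0,0,-0.68]],
    [[1,-0.57,0],[0,0,-0.85]]
  ]
}}

```text
t: 3.42
ee_pos: [457.6, -139.2, 222.9]
orientation: [2.385, 2.044, 0.0]
ft_force: [-0.2, -1.0, -0.4]
width: 61.5
```

```bash
python3 -c "
from h import *
go(548,10,110)"
```

```text
t 3.42 pos [ 457.65 -139.2   222.89] w 61.5 F [-0.23 -1.01 -0.4 ]
shift [1.07 0.44 0.75] turn [ 0.    0.   -0.15]
```

Call:
{"op": "move_arm", "data": {
  "motion": [
    [[0.25,0.11,0.1],[0,0,-0.08]],
    [[0.5,0.22,0.2],[0,0,-0.15]],
    [[0.75,0.33,0.3],[0,0,-0.15]],
    [[1,0.44,0.4],[0,0,-0.15]],
    [[1,0.44,0.4],[0,0,-0.15]]
  ]
}}

```text
t: 4.05
ee_pos: [546.6, -0.7, 161.6]
orientation: [-2.22, -2.221, 0.001]
ft_force: [-0.4, -0.2, -0.7]
width: 61.6
```

```bash
python3 - <<'E'
from h import *
W=grab("wrist");save(W,"w1.png")
for n in ["rest_top","rest_knob","neck_under","rail_mark"]: print(n,[(round(d["p"],2),np.array(d["location"])) for d in ctrl.pinpoint("wrist",n)][:3])
h=cv2.cvtColor(W["pixels"],cv2.COLOR_RGB2HSV);m=((h[...,0]<6)|(h[...,0]>174))&(h[...,1]>190)&(h[...,2]>100)
n,l,st,ce=cv2.connectedComponentsWithStats(m.astype(np.uint8));i=1+np.argmax(st[1:,4]);print(st[i],ce[i],atz(W,ce[i],50))
go(547,9,32)
E
```

```text
rest_top [(0.94, array([639.1,  10.4,  73.6]))]
rest_knob [(0.64, array([542.5,   7.6,  43.3]))]
neck_under [(0.78, array([637.7, -47.5,  99.4])), (0.64, array([644.7, -40.6,   1.3]))]
rail_mark [(0.95, array([640.7, -44.1,   2.1])), (0.31, array([641.1,  14.5,  70.9]))]
[257 174  26  25 183] [267.29 181.86] [539.15   4.72  50.  ]
t 4.3 pos [545.78  -3.5  163.17] w 61.3 F [ 0.91 -0.27 -0.52]
shift [0.08 0.01 0.87] turn [ 0.  0. -0.]
```

View pics/w1.png

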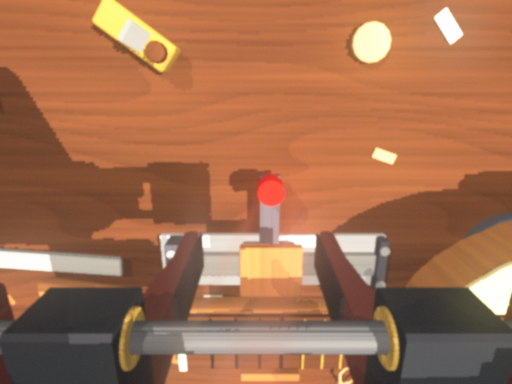

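The wrist view shows the knob top at (270,189), the platform at (270,268) and the rail stops at (170,245) and (383,262). No bystander is near the fingers. Lowering over the knob.

Call:
{"op": "move_arm", "data": {
  "motion": [
    [[0.04,-0.01,0.25],[0,0,0]],
    [[0.07,-0.01,0.5],[0,0,0]],
    [[0.07,-0.01,0.75],[0,0,0]],
    [[0.07,-0.01,0.87],[0,0,0]],
    [[0.07,-0.01,0.87],[0,0,0]]
  ]
}}

```text
t: 4.92
ee_pos: [544.0, 7.4, 31.7]
orientation: [-2.224, -2.217, 0.002]
ft_force: [0.3, 0.4, -0.2]
width: 61.6
```

Call:
{"op": "move_arm", "data": {
  "motion": [
    [[0,0,0],[0,0,0]],
    [[0,0,0],[0,0,0]],
    [[0,0,0],[0,0,0]],
    [[0,0,0],[0,0,0]],
    [[0,0,0],[0,0,0]]
  ],
  "gripper": 0.1
}}

```text
t: 5.55
ee_pos: [544.9, 8.2, 32.7]
orientation: [2.224, 2.218, 0.001]
ft_force: [-0.7, 2.5, 6.0]
width: 23.5
```

Call:
{"op": "move_arm", "data": {
  "motion": [
    [[-0.08,0,0],[0,0,0]],
    [[-0.16,0,0],[0,0,0]],
    [[-0.24,0,0],[0,0,0]],
    [[-0.3,0,0],[0,0,0]],
    [[-0.35,0,0],[0,0,0]]
  ]
}}

```text
t: 6.18
ee_pos: [544.8, -44.5, 32.7]
orientation: [2.224, 2.218, 0.001]
ft_force: [-0.3, 4.7, 6.2]
width: 23.2
```

Call:
{"op": "move_arm", "data": {
  "motion": [
    [[-0.01,0,0],[0,0,0]],
    [[-0.02,0,0],[0,0,0]],
    [[-0.03,0,0],[0,0,0]],
    [[-0.03,0,0],[0,0,0]],
    [[-0.03,0,0],[0,0,0]]
  ]
}}

```text
t: 6.8
ee_pos: [544.8, -45.9, 32.7]
orientation: [-2.223, -2.216, -0.005]
ft_force: [0.2, 23.4, 6.8]
width: 23.2
```

The force jumped to 23 N at y = -45.9, so the rest is on its stop. Easing off, releasing and lifting.

Call:
{"op": "move_arm", "data": {
  "motion": [
    [[0.02,0,0],[0,0,0]],
    [[0.02,0,0],[0,0,0]],
    [[0.02,0,0],[0,0,0]],
    [[0.02,0,0],[0,0,0]],
    [[0.02,0,0],[0,0,0]]
  ],
  "gripper": 0.6
}}

```text
t: 7.42
ee_pos: [544.4, -46.4, 32.1]
orientation: [-2.224, -2.218, 0.0]
ft_force: [-0.3, -0.1, 0.7]
width: 52.6
```

Call:
{"op": "move_arm", "data": {
  "motion": [
    [[0,0,-0.2],[0,0,0]],
    [[0.02,0,-0.5],[0,0,0]],
    [[0.3,-0.2,-0.8],[0,0,0]],
    [[0.6,-0.4,-1],[0,0,0]],
    [[1,-0.7,-1],[0,0,0]]
  ]
}}

```text
t: 8.05
ee_pos: [451.0, 91.6, 184.1]
orientation: [2.224, 2.215, 0.007]
ft_force: [0.4, 0.9, -0.6]
width: 52.5
```

```bash
python3 - <<'E'
from h import *
S=grab("scene");save(S,"neck_s2.png",(220,190,380,330),5)
for c in ["scene","side"]:
  if c=="side": D=grab("side");save(D,"neck_d2.png",(150,140,270,240),6)
  for n in ["rest_top","rest_knob","neck_under"]: print(c,n,[(round(d["p"],2),np.array(d["location"])) for d in ctrl.pinpoint(c,n)][:3])
go(400,298,150)
E
```

```text
scene rest_top [(0.96, array([642. , -45.9,  73.8])), (0.35, array([415.7, 296.2,  11.8]))]
scene rest_knob [(0.88, array([550.4, -43.8,  40.1])), (0.23, array([ 409.2, -275.3,    5.3])), (0.16, array([ 418.5, -103.9,   -1.8]))]
scene neck_under [(0.77, array([638.5, -42.5, 105. ]))]
side rest_top [(0.71, array([639.4, -43.2,  76.1])), (0.56, array([416.1, 298.1,  12.5]))]
side rest_knob [(0.9, array([543.6, -45.5,  43.8]))]
side neck_under [(0.61, array([641.3, -48. ,  98.7]))]
t 8.45 pos [450.68  89.63 181.42] w 52.2 F [-0.58 -0.9  -0.48]
shift [ 1.39 -0.34  0.21] turn [-0.  0. -0.]
```

View pics/neck_s2.png

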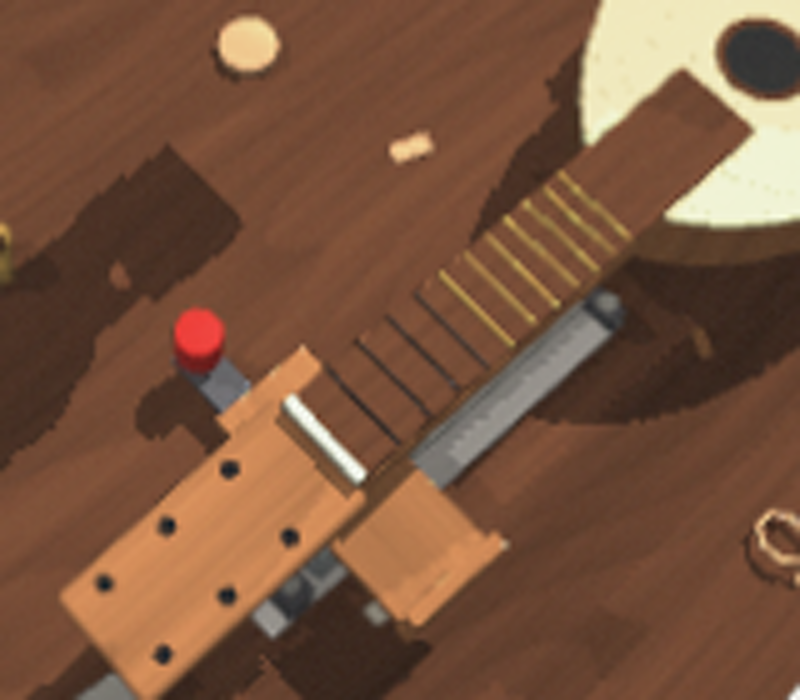

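View pics/neck_d2.png

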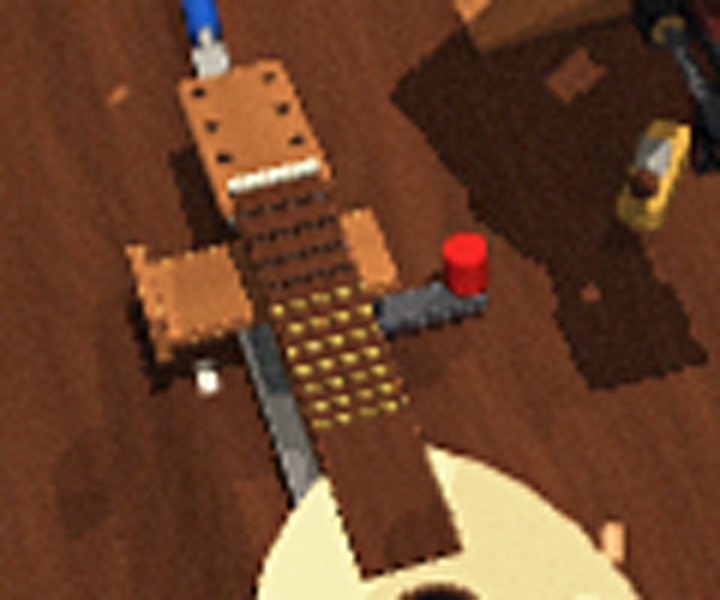

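Both views show the rest under the nut end, against its stop. Triangulating fingerboard and nut points for the neck height.

```bash
python3 - <<'E'
from h import *
S=grab("scene");D=grab("side")
f=lambda a:(a[0]/5+220-.4,a[1]/5+190-.4)
g=lambda a:(a[0]/6+150-.4,a[1]/6+140-.4)
for n,a,b in [("nut near",(289,400),(318,164)),("nut far",(362,478),(230,187)),("fb near",(683,68),(460,550)),("fb far",(752,130),(362,577)),
 ("plat near +y corner",(322,362),(398,285)),("lip far corner -y",(415,625),(131,247)),("lip +y end",(505,545),(162,362)),("knob top",(197,328),(466,246))]:
    print(n,*tri([(S,f(a)),(D,g(b))]))
go(400,298,170)
E
```

```text
nut near [617.37 -56.66 129.2 ] [0.24, 0.24]
nut far [662.42 -56.43 128.73] [0.74, 0.74]
fb near [618.49 195.85 126.37] [1.21, 1.21]
fb far [662.37 195.25 126.22] [1.67, 1.67]
plat near +y corner [595.69 -15.89  70.34] [3.92, 3.92]
lip far corner -y [716.18 -71.87  89.09] [0.44, 0.44]
lip +y end [715.88 -11.42  65.21] [1.19, 1.19]
knob top [546.45 -44.91  56.26] [1.18, 1.18]
t 8.55 pos [450.45  89.61 181.3 ] w 52.8 F [ 0.43 -0.33  0.61]
shift [ 1.39 -0.34  0.07] turn [-0.  0. -0.]
```

Call:
{"op": "move_arm", "data": {
  "motion": [
    [[0.25,-0.08,0],[0,0,0]],
    [[0.5,-0.16,0],[0,0,0]],
    [[0.75,-0.24,0],[0,0,0]],
    [[1,-0.34,0],[0,0,0]],
    [[1,-0.34,0],[0,0,0]]
  ]
}}

```text
t: 9.18
ee_pos: [399.1, 241.8, 181.4]
orientation: [-2.221, -2.221, 0.0]
ft_force: [-0.0, 0.2, 0.2]
width: 52.9
```

```bash
python3 - <<'E'
from h import *
W=grab("wrist");save(W,"w2.png")
for n in ["slip_c_mid"]: print(n,[(round(d["p"],2),np.array(d["location"])) for d in ctrl.pinpoint("wrist",n)][:5])
go(400,298,170)
E
```

```text
slip_c_mid [(0.7, array([495.1, 458.8,   6.1])), (0.68, array([417. , 297.9,  23.3])), (0.57, array([263.5, 437.1,   5. ]))]
t 9.28 pos [399.52 240.16 181.33] w 52.9 F [-0.5  -0.03  0.92]
shift [0.39 0.   0.07] turn [-0.  0. -0.]
```

View pics/w2.png

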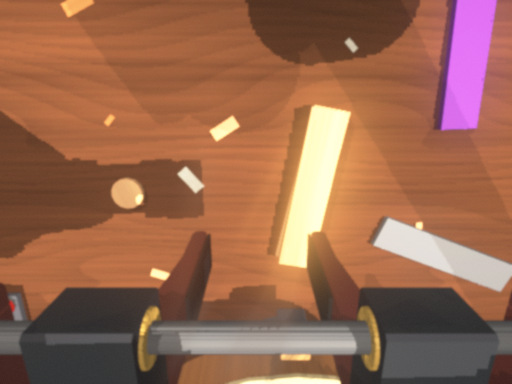

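The wrist view shows the pale pile with its top face from (313,106)-(350,111) to (281,264)-(306,268). Computing its corners in the world, with the height checked by triangulating against the scene view.

```bash
python3 - <<'E'
from h import *
W=grab("wrist")
h=cv2.cvtColor(W["pixels"],cv2.COLOR_RGB2HSV)
save(W,"w3.png",(240,90,380,290),3)
C=[(313,106),(350,111),(306,268),(281,264)]
P=[atz(W,c,24) for c in C];print(np.array(P))
P=np.array(P);a=(P[2]+P[3]-P[0]-P[1])[:2]/2;print("len",np.linalg.norm(a),"ang",np.degrees(np.arctan2(a[1],a[0])),"c",P.mean(0),"w",np.linalg.norm(P[1]-P[0]),np.linalg.norm(P[2]-P[3]))
S=grab("scene")
f=lambda a:(a[0]/5+280-.4,a[1]/5+120-.4)
print(tri([(W,C[0]),(S,f((90,103)))]),tri([(W,C[1]),(S,f((135,82)))]),tri([(W,C[2]),(S,f((303,278)))]))
E
```

```text
[[330.39 289.59  24.  ]
 [335.07 325.06  24.  ]
 [504.37 290.23  24.  ]
 [499.32 262.38  24.  ]]
len 171.93708531749394 ang -10.395708796582124 c [417.29 291.81  24.  ] w 35.77222464127848 28.304034240353236
(array([331.51, 290.5 ,  28.05]), [2.02, 2.02]) (array([335.86, 326.04,  24.76]), [1.4, 1.4]) (array([503.16, 291.49,  28.76]), [2.35, 2.35])
```

View pics/w3.png

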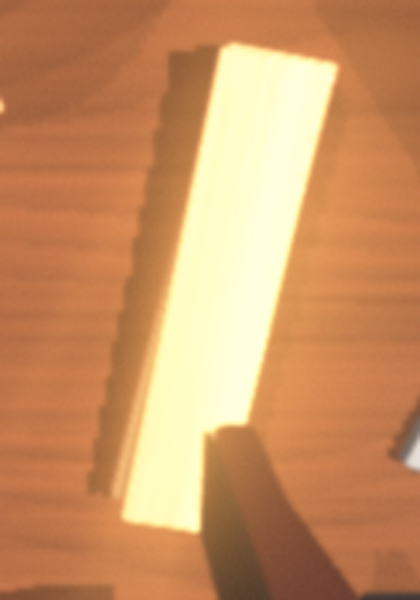

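```bash
python3 - <<'E'
from h import *
W=grab("wrist")
P=np.array([atz(W,(c[0]/3+240,c[1]/3+90),24) for c in [(222,43),(122,517),(338,65),(248,425)]])
for i in (0,2): print(P[i],P[i+1],np.degrees(np.arctan2(*(P[i+1]-P[i])[[1,0]])))
go(362.5,304.3,60,np.radians(81))
E
```

```text
[329.17 290.07  24.  ] [497.56 261.28  24.  ] -9.700622126821381
[336.06 327.25  24.  ] [460.78 305.59  24.  ] -9.852045828325362
t 9.43 pos [399.76 239.55 181.5 ] w 52.8 F [ 0.23 -0.24  0.3 ]
shift [ 0.43 -0.25  0.81] turn [-0.    0.    0.15]
```

Call:
{"op": "move_arm", "data": {
  "motion": [
    [[0.2,-0.12,0.1],[0,0,0.1]],
    [[0.43,-0.25,0.3],[0,0,0.163]],
    [[0.43,-0.25,0.6],[0,0,0.163]],
    [[0.43,-0.25,0.9],[0,0,0.163]],
    [[0.43,-0.25,0.9],[0,0,0.163]]
  ],
  "gripper": 0.68
}}

```text
t: 10.05
ee_pos: [360.5, 303.0, 44.2]
orientation: [-2.406, -2.02, 0.011]
ft_force: [0.3, 0.1, 0.3]
width: 59.7
```

```bash
python3 - <<'E'
from h import *
W=grab("wrist");save(W,"w4.png")
go(362.3,303.6,18.5,np.radians(80.25))
E
```

```text
t 10.1 pos [361.66 303.96  46.  ] w 59.8 F [-0.06  0.2   0.57]
shift [-0.    0.01  0.18] turn [-0.  0. -0.]
```

View pics/w4.png

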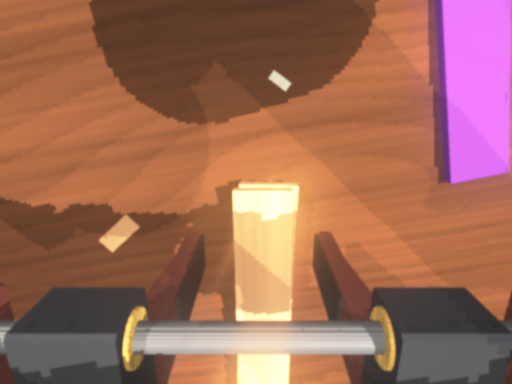

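The pile at (265,250) is centred between the fingers and aligned. Lowering to take only the top slip.

Call:
{"op": "move_arm", "data": {
  "motion": [
    [[0,0,0.1],[0,0,0]],
    [[0,0,0.185],[0,0,0]],
    [[0,0,0.185],[0,0,0]],
    [[0,0,0.185],[0,0,0]],
    [[0,0,0.185],[0,0,0]]
  ]
}}

```text
t: 10.72
ee_pos: [362.2, 305.4, 19.3]
orientation: [2.405, 2.021, 0.001]
ft_force: [-0.5, -0.2, 0.2]
width: 59.7
```

Call:
{"op": "move_arm", "data": {
  "motion": [
    [[0,0,0],[0,0,0]],
    [[0,0,0],[0,0,0]],
    [[0,0,0],[0,0,0]],
    [[0,0,0],[0,0,0]],
    [[0,0,-0.02],[0,0,0]]
  ],
  "gripper": 0.2
}}

```text
t: 11.35
ee_pos: [361.8, 305.0, 21.8]
orientation: [-2.405, -2.021, 0.001]
ft_force: [-0.4, -0.3, -0.1]
width: 35.4
```

Call:
{"op": "move_arm", "data": {
  "motion": [
    [[0,0,-0.1],[0,0,0]],
    [[0,0,-0.2],[0,0,0]],
    [[0,0,-0.4],[0,0,0]],
    [[0,0,-0.6],[0,0,0]],
    [[0,0,-0.8],[0,0,0]]
  ]
}}

```text
t: 11.98
ee_pos: [362.0, 305.2, 144.0]
orientation: [2.405, 2.021, 0.002]
ft_force: [0.8, 0.6, -0.7]
width: 35.4
```

```bash
python3 - <<'E'
from h import *
W=grab("wrist");save(W,"w5.png");D=grab("side");save(D,"d5.png",(230,180,400,300),4)
go(520,-45,140)
E
```

```text
t 12.07 pos [363.65 306.54 145.6 ] w 35.4 F [-0.19 -0.34 -1.02]
shift [-2.13  1.43  0.03] turn [ 0.01 -0.01 -0.17]
```

View pics/w5.png

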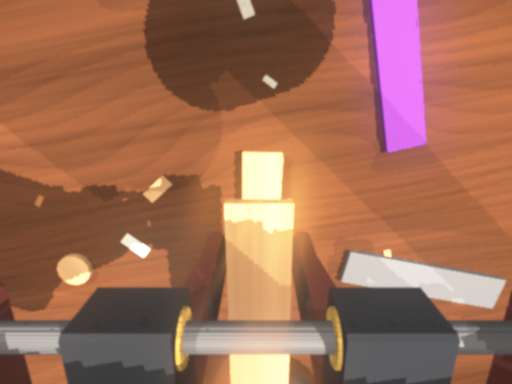

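View pics/d5.png

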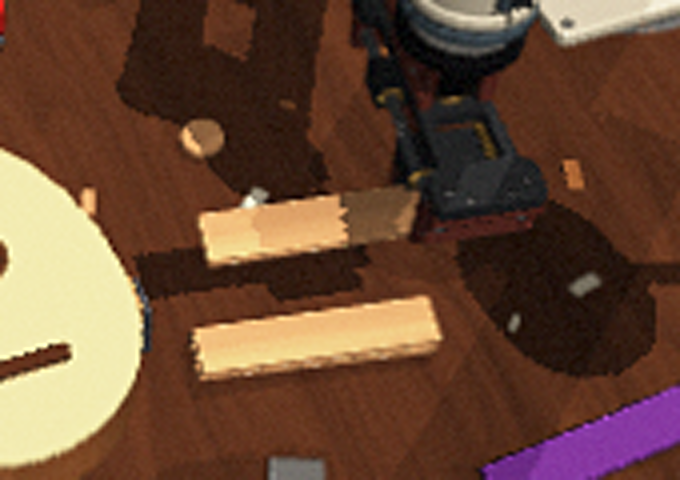

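One slip is held and two remain on the pile. Carrying it over to the rest.

Call:
{"op": "move_arm", "data": {
  "motion": [
    [[-0.2,0.02,0],[0,0,-0.03]],
    [[-0.4,0.05,0],[0,0,-0.06]],
    [[-0.6,0.08,0],[0,0,-0.1]],
    [[-0.8,0.1,0],[0,0,-0.13]],
    [[-1,0.12,0],[0,0,-0.163]]
  ]
}}

```text
t: 12.7
ee_pos: [353.3, 153.2, 141.7]
orientation: [-2.223, -2.22, 0.0]
ft_force: [0.3, 0.5, -0.5]
width: 35.3
```

Call:
{"op": "move_arm", "data": {
  "motion": [
    [[-0.2,0.05,0],[0,0,0]],
    [[-0.4,0.1,0],[0,0,0]],
    [[-0.6,0.15,0],[0,0,0]],
    [[-0.8,0.2,0],[0,0,0]],
    [[-1,0.25,0],[0,0,0]]
  ]
}}

```text
t: 13.32
ee_pos: [390.8, 3.2, 141.7]
orientation: [-2.224, -2.219, 0.0]
ft_force: [0.6, 0.7, -0.3]
width: 35.6
```

```bash
python3 - <<'E'
from h import *
go(440,-46,85)
E
```

```text
t 13.32 pos [390.77   3.19 141.69] w 35.6 F [ 0.6   0.7  -0.32]
shift [-0.33  0.33  0.38] turn [-0. -0. -0.]
```

Call:
{"op": "move_arm", "data": {
  "motion": [
    [[-0.16,0.16,0.19],[0,0,0]],
    [[-0.33,0.31,0.37],[0,0,0]],
    [[-0.33,0.31,0.37],[0,0,0]],
    [[-0.33,0.31,0.37],[0,0,0]],
    [[-0.33,0.31,0.37],[0,0,0]]
  ]
}}

```text
t: 13.95
ee_pos: [436.9, -44.8, 87.0]
orientation: [2.223, 2.219, 0.0]
ft_force: [0.1, -0.3, -1.4]
width: 35.3
```

```bash
python3 - <<'E'
from h import *
go(440,-46,85)
W=grab("wrist");save(W,"w6.png");D=grab("side");save(D,"d6.png",(150,130,350,280),4);S=grab("scene");save(S,"s6.png",(180,150,380,300),4)
z=ctrl.get_obs()["ee_pos"][2]+5.5
for r in ctrl.regions_of("side","slip_c_mid"): print(r["p"],r["mask"].sum())
E
```

```text
t 13.95 pos [436.93 -44.77  87.  ] w 35.3 F [ 0.06 -0.25 -1.43]
shift [-0.01  0.02  0.01] turn [ 0.  0. -0.]
0.9 370
0.69 953
0.65 771
```

View pics/w6.png

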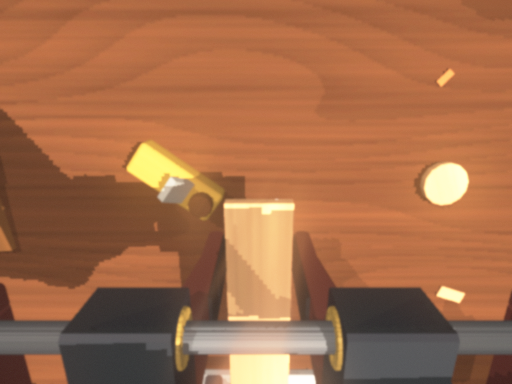

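View pics/d6.png

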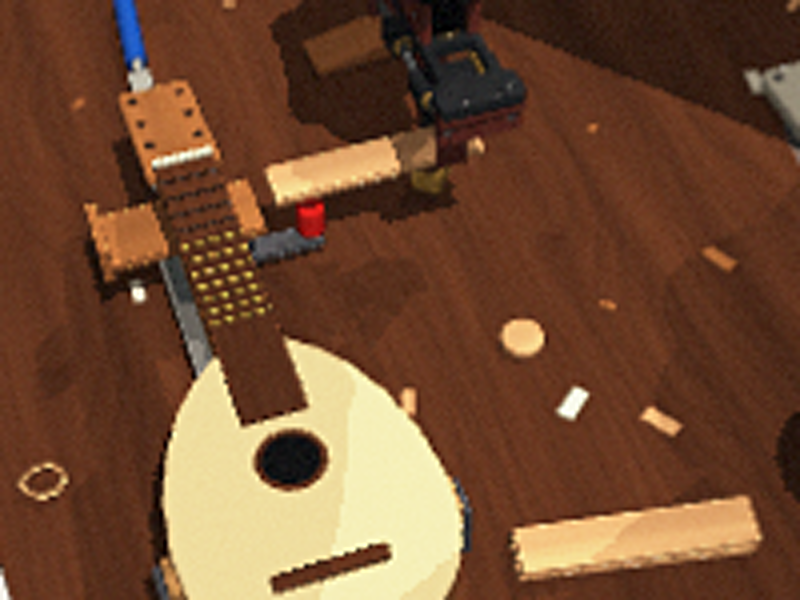

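View pics/s6.png

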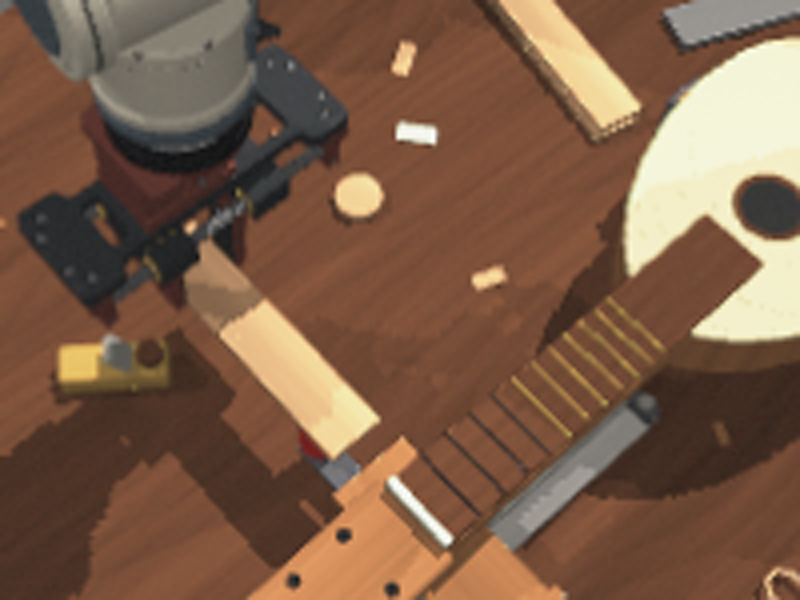

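```bash
python3 - <<'E'
from h import *
S=grab("scene");D=grab("side");W=grab("wrist")
f=lambda a:(a[0]/4+180-.4,a[1]/4+150-.4)
g=lambda a:(a[0]/4+150-.4,a[1]/4+130-.4)
print("tip +y",tri([(S,f((380,418))),(D,g((275,193)))]));print("tip -y",tri([(S,f((334,446))),(D,g((267,168)))]))
z=ctrl.get_obs()["ee_pos"][2]+5.5
print(atz(W,(224,201),z),atz(W,(294,201),z)); go(440,-46,85)
E
```

```text
tip +y (array([578.62, -27.51,  96.5 ]), [0.33, 0.33])
tip -y (array([575.28, -57.69,  94.76]), [1.66, 1.66])
[407.33 -64.85  92.16] [407.4  -29.07  92.16]
t 14.3 pos [437.46 -45.22  86.66] w 35.7 F [-0.7   0.06 -0.22]
shift [-0.01  0.02  0.01] turn [ 0.  0. -0.]
```

The slip is level (tip z about 95, near end about 92) and lies from x 407 to 577. Inserting.

Call:
{"op": "move_arm", "data": {
  "motion": [
    [[0,0.15,0.02],[0,0,0]],
    [[0,0.3,0.02],[0,0,0]],
    [[0,0.48,0.02],[0,0,0]],
    [[0,0.66,0.02],[0,0,0]],
    [[0,0.82,0.02],[0,0,0]]
  ]
}}

```text
t: 14.92
ee_pos: [561.3, -45.6, 83.4]
orientation: [2.224, 2.219, 0.0]
ft_force: [-0.3, -0.6, -0.5]
width: 35.3
```

Call:
{"op": "move_arm", "data": {
  "motion": [
    [[0,0,0.01],[0,0,0]],
    [[0,0,0.02],[0,0,0]],
    [[0,0,0.03],[0,0,0]],
    [[0,0,0.035],[0,0,0]],
    [[0,0,0.035],[0,0,0]]
  ]
}}

```text
t: 15.55
ee_pos: [560.1, -45.7, 78.1]
orientation: [-2.224, -2.219, 0.0]
ft_force: [-0.2, 0.3, -0.8]
width: 35.5
```

```bash
python3 - <<'E'
from h import *
go(572,-46,78)
E
```

```text
t 15.55 pos [560.08 -45.68  78.15] w 35.5 F [-0.22  0.32 -0.76]
shift [-0.    0.08  0.  ] turn [-0.  0. -0.]
```

Call:
{"op": "move_arm", "data": {
  "motion": [
    [[0,0.015,0.01],[0,0,0]],
    [[0,0.03,0.015],[0,0,0]],
    [[0,0.045,0.015],[0,0,0]],
    [[0,0.06,0.015],[0,0,0]],
    [[0,0.07,0.015],[0,0,0]]
  ]
}}

```text
t: 16.18
ee_pos: [568.6, -45.6, 76.2]
orientation: [-2.221, -2.216, 0.005]
ft_force: [-11.8, 0.4, 13.6]
width: 35.6
```

Call:
{"op": "move_arm", "data": {
  "motion": [
    [[0,0.01,0.005],[0,0,0]],
    [[0,0.015,0.005],[0,0,0]],
    [[0,0.02,0.005],[0,0,0]],
    [[0,0.02,0.005],[0,0,0]],
    [[0,0.02,0.005],[0,0,0]]
  ]
}}

```text
t: 16.8
ee_pos: [570.2, -45.6, 75.3]
orientation: [-2.22, -2.215, 0.008]
ft_force: [-13.2, -0.4, 14.3]
width: 35.7
```

Contact: about 14 N downwards and 13 N from the lip or friction, with x = 570 (lip expected at about 571). Easing off and releasing.

Call:
{"op": "move_arm", "data": {
  "motion": [
    [[0,0,-0.012],[0,0,0]],
    [[0,0,-0.012],[0,0,0]],
    [[0,0,-0.012],[0,0,0]],
    [[0,0,-0.012],[0,0,0]],
    [[0,0,-0.012],[0,0,0]]
  ],
  "gripper": 0.55
}}

```text
t: 17.42
ee_pos: [573.9, -45.7, 76.8]
orientation: [-2.224, -2.219, 0.0]
ft_force: [0.1, 0.3, 0.3]
width: 48.0
```

Call:
{"op": "move_arm", "data": {
  "motion": [
    [[0,0,-0.15],[0,0,0]],
    [[0,0,-0.4],[0,0,0]],
    [[0,-0.2,-0.6],[0,0,0]],
    [[0,-0.45,-0.7],[0,0,0]],
    [[0,-0.7,-0.7],[0,0,0]]
  ]
}}

```text
t: 18.05
ee_pos: [468.7, -45.5, 183.2]
orientation: [2.222, 2.217, 0.003]
ft_force: [0.2, 0.1, -0.6]
width: 48.1
```

```bash
python3 - <<'E'
from h import *
W=grab("wrist");save(W,"w7.png");S=grab("scene");save(S,"s7.png",(220,190,380,330),5);D=grab("side");save(D,"d7.png",(150,140,270,240),6)
for c in ["wrist","scene","side"]:
  for n in ["neck_under","rest_top","slip_c_mid"]: print(c,n,[(round(d["p"],2),np.array(d["location"])) for d in ctrl.pinpoint(c,n)][:4])
go(380,-275,150)
E
```

```text
wrist neck_under []
wrist rest_top []
wrist slip_c_mid []
scene neck_under [(0.71, array([640.7, -44.2, 102.5]))]
scene rest_top []
scene slip_c_mid [(0.93, array([503.2, 456.6,   8.2])), (0.9, array([623.2, -46.2,  79.5])), (0.59, array([273.9, 444.3,   3.4]))]
side neck_under [(0.56, array([642.1, -46. , 101.4]))]
side rest_top [(0.65, array([640.2, -45. ,  75.6]))]
side slip_c_mid [(0.74, array([272.7, 439.7,   3.6])), (0.7, array([622.9, -46.1,  84. ])), (0.69, array([497.1, 458.4,   6.4]))]
t 18.65 pos [469.25 -45.46 181.69] w 47.9 F [ 0.06 -0.43 -0.71]
shift [-1.53 -0.59  0.21] turn [-0. -0. -0.]
```

View pics/w7.png

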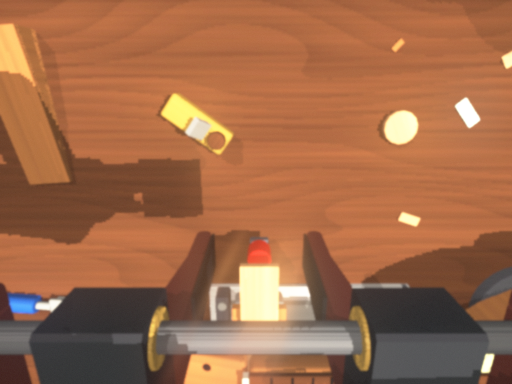

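View pics/s7.png

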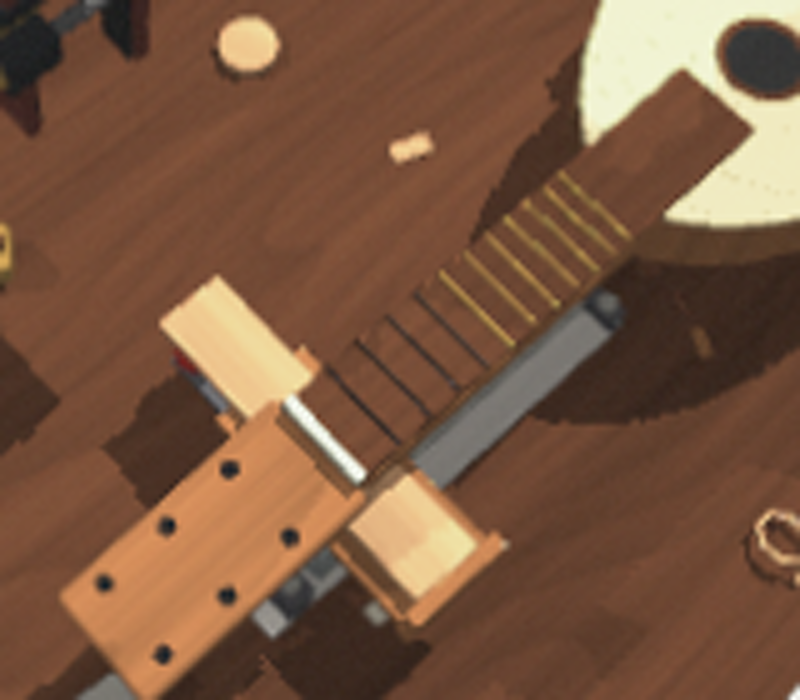

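View pics/d7.png

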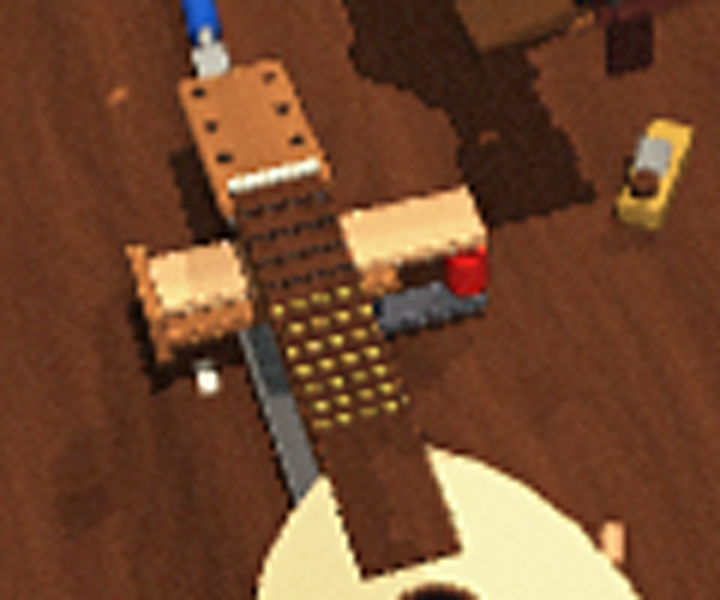

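The first slip lies flat and square at the lip: its mid is at x about 623, against 626 when touching. The gap is about 25 mm, so one slip leaves about 17 mm and the wedge should bite with its tip at about +55. Fetching the wedge, which also gauges the gap.

Call:
{"op": "move_arm", "data": {
  "motion": [
    [[-0.2,-0.08,0],[0,0,0]],
    [[-0.4,-0.16,0],[0,0,0]],
    [[-0.6,-0.24,0],[0,0,0]],
    [[-0.8,-0.32,0],[0,0,0]],
    [[-1,-0.4,0],[0,0,0]]
  ],
  "gripper": 0.75
}}

```text
t: 19.27
ee_pos: [408.3, -196.3, 181.9]
orientation: [2.224, 2.219, 0.0]
ft_force: [-0.2, -0.1, -0.2]
width: 65.6
```

Call:
{"op": "move_arm", "data": {
  "motion": [
    [[-0.15,-0.1,0],[0,0,0]],
    [[-0.3,-0.2,0],[0,0,-0.03]],
    [[-0.45,-0.3,0],[0,0,-0.067]],
    [[-0.55,-0.35,0],[0,0,-0.067]],
    [[-0.55,-0.35,0],[0,0,-0.067]]
  ]
}}

```text
t: 19.9
ee_pos: [355.8, -278.4, 181.9]
orientation: [2.148, 2.293, 0.0]
ft_force: [0.3, 1.0, 0.0]
width: 66.0
```

```bash
python3 - <<'E'
from h import *
W=grab("wrist");save(W,"w8.png")
for n in ["wedge_mid","wedge_tip"]: print(n,[(round(d["p"],2),np.array(d["location"])) for d in ctrl.pinpoint("wrist",n)][:4])
go(356,-278.5,60,np.radians(94))
E
```

```text
wedge_mid [(0.79, array([ 408.9, -276.3,    6.2]))]
wedge_tip [(0.73, array([ 479.5, -271.8,    3.5]))]
t 20.05 pos [ 356.13 -277.23  181.84] w 65.7 F [ 0.16 -1.25 -0.21]
shift [-0.01 -0.    0.81] turn [-0. -0. -0.]
```

View pics/w8.png

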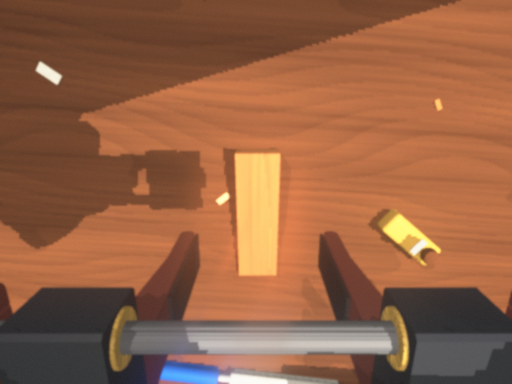

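The wedge shows whole, from its thick end (235-281,153) to its thin end (239-277,275), centred between the fingers.

```bash
python3 - <<'E'
from h import *
W=grab("wrist")
P=np.array([atz(W,(235,153),29),atz(W,(281,153),29),atz(W,(239,275.5),5),atz(W,(277,275.5),5)]);print(P)
a=P[:2].mean(0);b=P[2:].mean(0);d=b-a;print(a,b,np.hypot(*d[:2]),np.degrees(np.arctan2(d[1],d[0])))
g=a+25*d/np.hypot(*d[:2]);print(g);go(g[0],g[1],8,np.arctan2(d[1],d[0])+np.pi/2)
E
```

```text
[[ 332.73 -304.05   29.  ]
 [ 329.71 -259.23   29.  ]
 [ 483.88 -294.09    5.  ]
 [ 480.83 -249.07    5.  ]]
[ 331.22 -281.64   29.  ] [ 482.35 -271.58    5.  ] 151.4692795775045 3.806805421692707
[ 356.16 -279.98   25.04]
t 20.1 pos [ 356.19 -277.11  181.85] w 66.1 F [ 0.08 -0.48 -0.09]
shift [-0.02 -0.    1.16] turn [-0. -0.  0.]
```

Call:
{"op": "move_arm", "data": {
  "motion": [
    [[-0.02,0,0.25],[0,0,0]],
    [[-0.02,0,0.5],[0,0,0]],
    [[-0.02,0,0.75],[0,0,0]],
    [[-0.02,0,1],[0,0,0]],
    [[-0.02,0,1],[0,0,0]]
  ]
}}

```text
t: 20.72
ee_pos: [354.9, -278.9, 30.0]
orientation: [-2.14, -2.292, 0.0]
ft_force: [-0.9, -0.2, 0.6]
width: 65.7
```

Call:
{"op": "move_arm", "data": {
  "motion": [
    [[0,0,0.08],[0,0,0]],
    [[0,0,0.16],[0,0,0]],
    [[0,0,0.17],[0,0,0]],
    [[0,0,0.17],[0,0,0]],
    [[0,0,0.17],[0,0,0]]
  ]
}}

```text
t: 21.35
ee_pos: [356.3, -280.9, 6.8]
orientation: [2.144, 2.295, 0.0]
ft_force: [1.2, -0.7, -0.3]
width: 66.2
```

Call:
{"op": "move_arm", "data": {
  "motion": [
    [[0,0,0],[0,0,0]],
    [[0,0,0],[0,0,0]],
    [[0,0,0],[0,0,0]],
    [[0,0,0],[0,0,0]],
    [[0,0,0],[0,0,0]]
  ],
  "gripper": 0.3
}}

```text
t: 21.98
ee_pos: [356.0, -280.7, 6.5]
orientation: [2.145, 2.295, -0.0]
ft_force: [0.5, -0.2, 3.2]
width: 43.7
```

Call:
{"op": "move_arm", "data": {
  "motion": [
    [[0,0,-0.1],[0,0,0]],
    [[0,0,-0.3],[0,0,0]],
    [[0,0,-0.5],[0,0,0]],
    [[0,0,-0.7],[0,0,0]],
    [[0,0,-0.9],[0,0,0]]
  ]
}}

```text
t: 22.6
ee_pos: [355.9, -280.6, 143.2]
orientation: [2.145, 2.295, 0.0]
ft_force: [1.6, -0.3, -1.2]
width: 43.9
```

```bash
python3 - <<'E'
from h import *
W=grab("wrist");save(W,"w9.png")
go(440,-46,110)
E
```

```text
t 22.65 pos [ 357.48 -281.87  146.27] w 44.0 F [ 0.77 -0.38  1.93]
shift [1.53 0.66 0.24] turn [0.   0.   0.07]
```

View pics/w9.png

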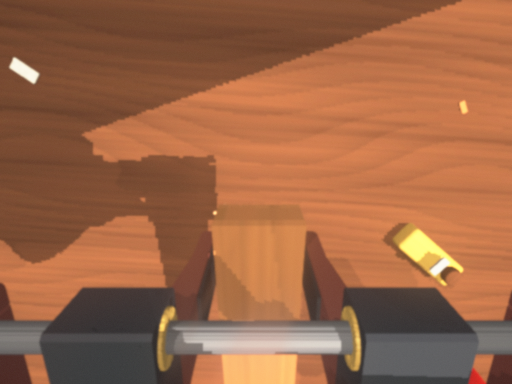

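The wedge is held at its thick end. Carrying it to the rest.

Call:
{"op": "move_arm", "data": {
  "motion": [
    [[0.2,0.08,0.02],[0,0,0.02]],
    [[0.4,0.16,0.05],[0,0,0.04]],
    [[0.6,0.24,0.1],[0,0,0.067]],
    [[0.8,0.32,0.12],[0,0,0.067]],
    [[1,0.4,0.15],[0,0,0.067]]
  ]
}}

```text
t: 23.28
ee_pos: [405.9, -126.0, 119.1]
orientation: [2.224, 2.218, 0.0]
ft_force: [0.7, -0.5, -0.5]
width: 43.5
```

```bash
python3 - <<'E'
from h import *
go(465,-46,97)
E
```

```text
t 23.27 pos [ 405.9  -125.98  119.13] w 43.5 F [ 0.67 -0.5  -0.51]
shift [0.53 0.39 0.15] turn [ 0.  0. -0.]
```

Call:
{"op": "move_arm", "data": {
  "motion": [
    [[0.18,0.13,0.05],[0,0,0]],
    [[0.36,0.26,0.1],[0,0,0]],
    [[0.53,0.38,0.14],[0,0,0]],
    [[0.53,0.38,0.14],[0,0,0]],
    [[0.53,0.38,0.14],[0,0,0]]
  ]
}}

```text
t: 23.9
ee_pos: [462.2, -47.8, 98.0]
orientation: [-2.223, -2.219, 0.001]
ft_force: [-0.2, 0.1, -1.1]
width: 44.1
```

```bash
python3 - <<'E'
from h import *
S=grab("scene");save(S,"s10.png",(180,150,380,300),4);D=grab("side");save(D,"d10.png",(150,130,350,280),4)
for c in ["scene","side"]:
  for n in ["wedge_mid","wedge_tip"]: print(c,n,[(round(d["p"],2),np.array(d["location"])) for d in ctrl.pinpoint(c,n)][:4])
go(475,-46,92)
E
```

```text
scene wedge_mid [(0.74, array([512.9, -47.7, 101. ]))]
scene wedge_tip [(0.87, array([584.2, -43.4,  93.8]))]
side wedge_mid [(0.94, array([510.9, -46.2,  98.4]))]
side wedge_tip [(0.6, array([587.3, -47.3,  92. ]))]
t 24.2 pos [462.66 -48.17  98.09] w 43.8 F [-0.08 -0.02  0.05]
shift [0.01 0.08 0.04] turn [ 0.  0. -0.]
```

View pics/d10.png

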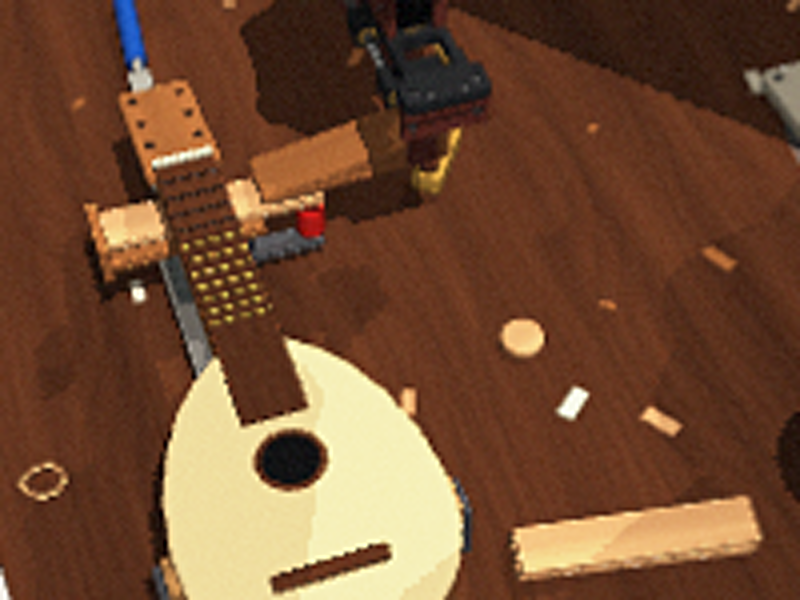

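View pics/s10.png

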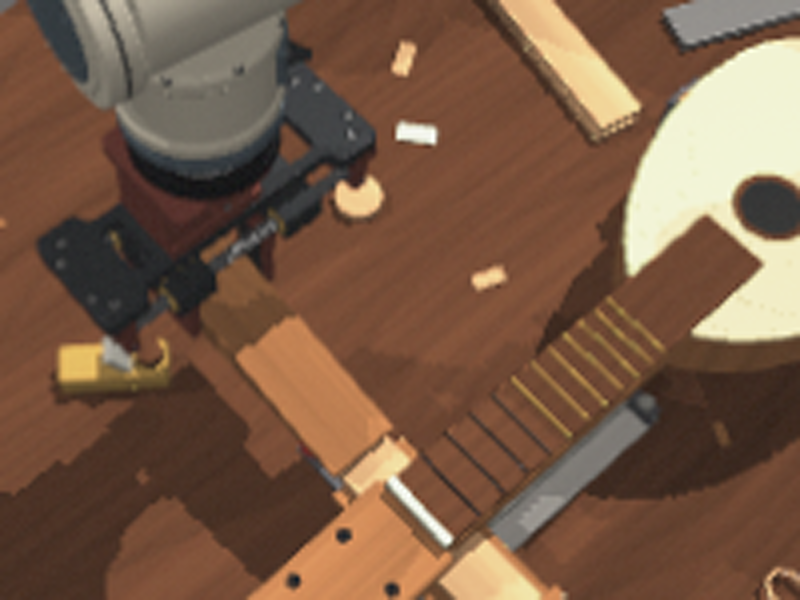

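The wedge is level and in line with the slip, its tip at about (586,-46,93). Lowering and sliding in.

Call:
{"op": "move_arm", "data": {
  "motion": [
    [[0.012,0.02,0.03],[0,0,0]],
    [[0.012,0.15,0.043],[0,0,0]],
    [[0.012,0.3,0.043],[0,0,0]],
    [[0.012,0.42,0.043],[0,0,0]],
    [[0.012,0.5,0.043],[0,0,0]]
  ]
}}

```text
t: 24.82
ee_pos: [538.6, -46.0, 91.2]
orientation: [-2.224, -2.219, 0.0]
ft_force: [-2.3, -0.0, 1.6]
width: 44.0
```

Call:
{"op": "move_arm", "data": {
  "motion": [
    [[0,0,0.005],[0,0,0]],
    [[0,0,0.01],[0,0,0]],
    [[0,0,0.01],[0,0,0]],
    [[0,0.015,0.01],[0,0,0]],
    [[0,0.03,0.01],[0,0,0]]
  ]
}}

```text
t: 25.45
ee_pos: [542.5, -46.0, 90.1]
orientation: [2.224, 2.219, 0.0]
ft_force: [-0.5, -0.5, -0.1]
width: 44.0
```

Call:
{"op": "move_arm", "data": {
  "motion": [
    [[0,0.02,0.004],[0,0,0]],
    [[0,0.04,0.004],[0,0,0]],
    [[0,0.06,0.004],[0,0,0]],
    [[0,0.08,0.004],[0,0,0]],
    [[0,0.1,0.004],[0,0,0]]
  ]
}}

```text
t: 26.08
ee_pos: [557.0, -46.0, 89.5]
orientation: [-2.223, -2.218, 0.001]
ft_force: [-5.3, 0.5, 6.8]
width: 43.7
```

Call:
{"op": "move_arm", "data": {
  "motion": [
    [[0,0.01,0],[0,0,0]],
    [[0,0.02,0],[0,0,0]],
    [[0,0.03,0],[0,0,0]],
    [[0,0.03,0],[0,0,0]],
    [[0,0.03,0],[0,0,0]]
  ]
}}

```text
t: 26.7
ee_pos: [561.9, -46.0, 89.5]
orientation: [-2.224, -2.219, 0.0]
ft_force: [-3.8, -0.4, 5.5]
width: 43.7
```

Call:
{"op": "move_arm", "data": {
  "motion": [
    [[0,0.01,0],[0,0,0]],
    [[0,0.02,0],[0,0,0]],
    [[0,0.03,0],[0,0,0]],
    [[0,0.035,0],[0,0,0]],
    [[0,0.035,0],[0,0,0]]
  ]
}}

```text
t: 27.32
ee_pos: [566.8, -46.0, 89.5]
orientation: [-2.224, -2.218, 0.001]
ft_force: [-5.7, 0.4, 6.9]
width: 43.9
```

Call:
{"op": "move_arm", "data": {
  "motion": [
    [[0,0.01,0],[0,0,0]],
    [[0,0.02,0],[0,0,0]],
    [[0,0.02,0],[0,0,0]],
    [[0,0.02,0],[0,0,0]],
    [[0,0.02,0],[0,0,0]]
  ]
}}

```text
t: 27.95
ee_pos: [570.1, -46.1, 89.5]
orientation: [-2.224, -2.219, 0.0]
ft_force: [-4.1, -0.3, 5.4]
width: 43.7
```

Call:
{"op": "move_arm", "data": {
  "motion": [
    [[0,0.01,0],[0,0,0]],
    [[0,0.015,0],[0,0,0]],
    [[0,0.02,0],[0,0,0]],
    [[0,0.02,0],[0,0,0]],
    [[0,0.02,0],[0,0,0]]
  ]
}}

```text
t: 28.58
ee_pos: [572.8, -46.1, 89.5]
orientation: [-2.224, -2.218, 0.001]
ft_force: [-4.7, -0.2, 6.4]
width: 43.9
```

Call:
{"op": "move_arm", "data": {
  "motion": [
    [[0,0.01,0],[0,0,0]],
    [[0,0.015,0],[0,0,0]],
    [[0,0.02,0],[0,0,0]],
    [[0,0.02,0],[0,0,0]],
    [[0,0.02,0],[0,0,0]]
  ]
}}

```text
t: 29.2
ee_pos: [575.8, -46.1, 89.5]
orientation: [-2.224, -2.218, 0.001]
ft_force: [-4.6, 0.1, 6.2]
width: 43.8
```

Call:
{"op": "move_arm", "data": {
  "motion": [
    [[0,0.01,0],[0,0,0]],
    [[0,0.015,0],[0,0,0]],
    [[0,0.02,0],[0,0,0]],
    [[0,0.02,0],[0,0,0]],
    [[0,0.02,0],[0,0,0]]
  ]
}}

```text
t: 29.82
ee_pos: [578.2, -46.1, 89.5]
orientation: [-2.223, -2.218, 0.002]
ft_force: [-7.5, 0.0, 7.8]
width: 43.8
```

```bash
python3 - <<'E'
from h import *
S=grab("scene");save(S,"s11.png",(220,190,380,330),5);D=grab("side");save(D,"d11.png",(150,140,270,240),6)
for c in ["scene","side"]:
  for n in ["wedge_mid","wedge_tip","rest_top"]: print(c,n,[(round(d["p"],2),np.array(d["location"])) for d in ctrl.pinpoint(c,n)][:4])
print(ctrl.get_obs()["ee_pos"],ctrl.get_obs()["ft_force"])
E
```

```text
scene wedge_mid [(0.92, array([628.6, -46.2,  88.7]))]
scene wedge_tip [(0.92, array([704.5, -40.7,  83.5]))]
scene rest_top []
side wedge_mid [(0.8, array([629.5, -41.6,  88.1]))]
side wedge_tip [(0.87, array([701. , -45.4,  81.7]))]
side rest_top [(0.59, array([639. , -46.5,  78.2]))]
[578.16 -46.03  89.49] [-6.63  0.38  8.86]
```

View pics/s11.png

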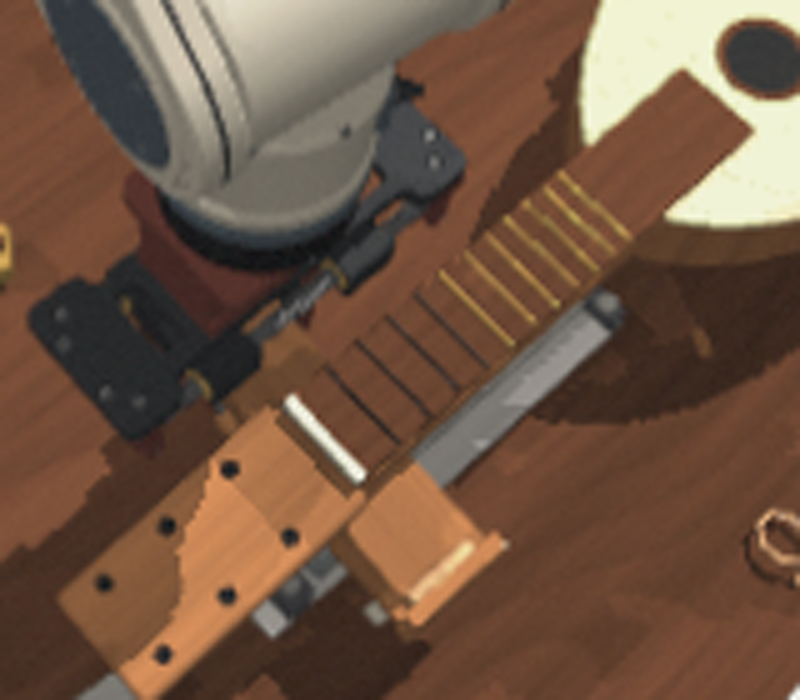

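View pics/d11.png

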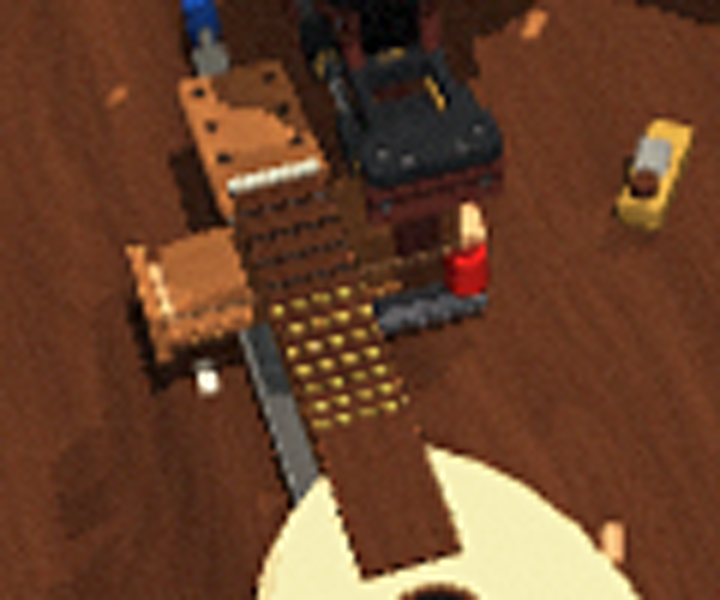

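The pale slip still shows 8 mm wide before the lip, with the tip at about +62. The force is starting to rise, so I'm pushing a little more.

Call:
{"op": "move_arm", "data": {
  "motion": [
    [[0,0.01,0],[0,0,0]],
    [[0,0.015,0],[0,0,0]],
    [[0,0.02,0],[0,0,0]],
    [[0,0.02,0],[0,0,0]],
    [[0,0.02,0],[0,0,0]]
  ]
}}

```text
t: 30.85
ee_pos: [578.9, -46.0, 89.5]
orientation: [-2.22, -2.216, 0.007]
ft_force: [-15.5, -0.1, 15.5]
width: 43.8
```

Call:
{"op": "move_arm", "data": {
  "motion": [
    [[0,0.007,0],[0,0,0]],
    [[0,0.014,0],[0,0,0]],
    [[0,0.014,0],[0,0,0]],
    [[0,0.014,0],[0,0,0]],
    [[0,0.014,0],[0,0,0]]
  ]
}}

```text
t: 31.48
ee_pos: [579.3, -46.0, 89.2]
orientation: [-2.218, -2.214, 0.011]
ft_force: [-19.8, -0.1, 19.5]
width: 44.0
```

The wedge stopped at tip about +63, short of the lip, but the arm is also pressing down. Relieving the vertical force to check that the bite is against the neck.

Call:
{"op": "move_arm", "data": {
  "motion": [
    [[0,0,-0.004],[0,0,0]],
    [[0,0,-0.008],[0,0,0]],
    [[0,0,-0.01],[0,0,0]],
    [[0,0,-0.01],[0,0,0]],
    [[0,0,-0.01],[0,0,0]]
  ]
}}

```text
t: 32.1
ee_pos: [579.5, -45.9, 89.3]
orientation: [-2.218, -2.214, 0.011]
ft_force: [-14.0, -1.1, 5.3]
width: 43.4
```

Call:
{"op": "move_arm", "data": {
  "motion": [
    [[0,0.004,-0.004],[0,0,0]],
    [[0,0.008,-0.004],[0,0,0]],
    [[0,0.01,-0.004],[0,0,0]],
    [[0,0.01,-0.004],[0,0,0]],
    [[0,0.01,-0.004],[0,0,0]]
  ]
}}

```text
t: 32.72
ee_pos: [579.7, -45.9, 89.4]
orientation: [-2.217, -2.212, 0.013]
ft_force: [-17.9, -1.3, 3.7]
width: 43.8
```

Call:
{"op": "move_arm", "data": {
  "motion": [
    [[0,0,0],[0,0,0]],
    [[0,0,0],[0,0,0]],
    [[0,0,0],[0,0,0]],
    [[0,0,0],[0,0,0]],
    [[0,0,0],[0,0,0]]
  ]
}}

```text
t: 33.35
ee_pos: [579.7, -45.9, 89.3]
orientation: [-2.217, -2.212, 0.013]
ft_force: [-16.7, 0.1, 4.0]
width: 43.9
```

```bash
python3 - <<'E'
from h import *
S=grab("scene");save(S,"s12.png",(220,190,380,330),5);D=grab("side");save(D,"d12.png",(150,140,270,240),6)
for c in ["scene","side"]:
  for n in ["wedge_mid","wedge_tip","rest_knob","slip_c_mid"]: print(c,n,[(round(d["p"],2),np.array(d["location"])) for d in ctrl.pinpoint(c,n)][:4])
  for n in ["rasp","disc","thumb_plane"]: print(c,n,[np.array(d["location"]) for d in ctrl.pinpoint(c,n)][:1])
o=ctrl.get_obs();print(o["t"],o["ee_pos"],o["ft_force"],o["moment"],Ro.from_rotvec(o["orientation"]).as_matrix()[:,2])
E
```

```text
scene wedge_mid [(0.82, array([631.2, -44.1,  90.7]))]
scene wedge_tip [(0.84, array([704.5, -41. ,  81.1]))]
scene rest_knob []
scene slip_c_mid [(0.7, array([272. , 440.1,   2.9])), (0.57, array([496.2, 454.5,   7. ]))]
scene rasp [array([ 635.7, -286.9,   -1.1])]
scene disc []
scene thumb_plane [array([ 418.2, -105.2,   -1. ])]
side wedge_mid [(0.64, array([629.3, -45.4,  90. ])), (0.44, array([424. ,  96.4,  -0.3]))]
side wedge_tip [(0.76, array([702.6, -46.3,  83. ])), (0.68, array([417.6, 294.5,   0.8]))]
side rest_knob [(0.59, array([544. , -49.1,  43.9]))]
side slip_c_mid [(0.93, array([498.6, 458.9,   8.1])), (0.92, array([274.2, 436.1,   3.4]))]
side rasp [array([ 636.2, -288.3,   -3.6])]
side disc []
side thumb_plane [array([ 417.4, -106.4,    0.4])]
34.15 [579.7  -45.92  89.35] [-17.33  -1.06   3.81] [-0.23  2.3   0.01] [-0.01  0.   -1.  ]
```

View pics/s12.png

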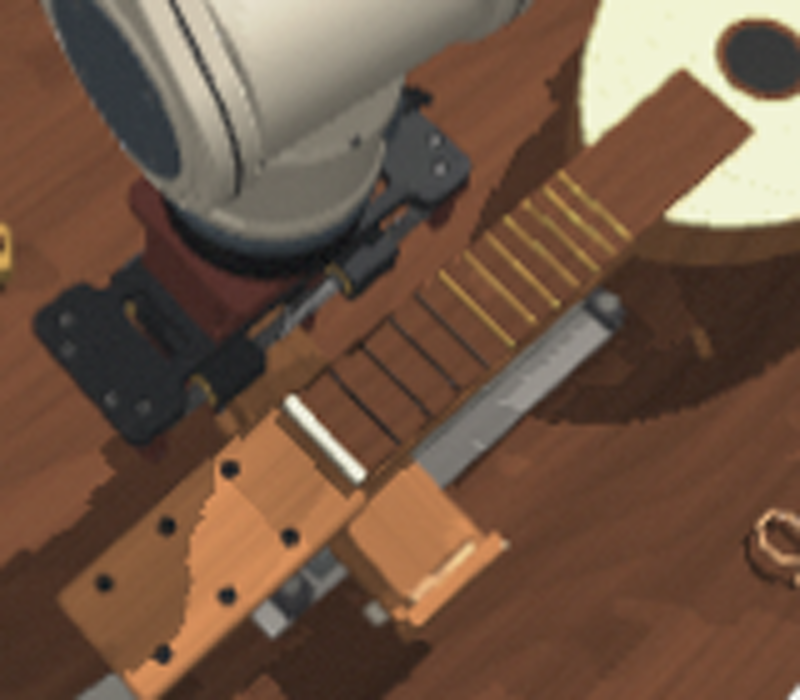

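View pics/d12.png

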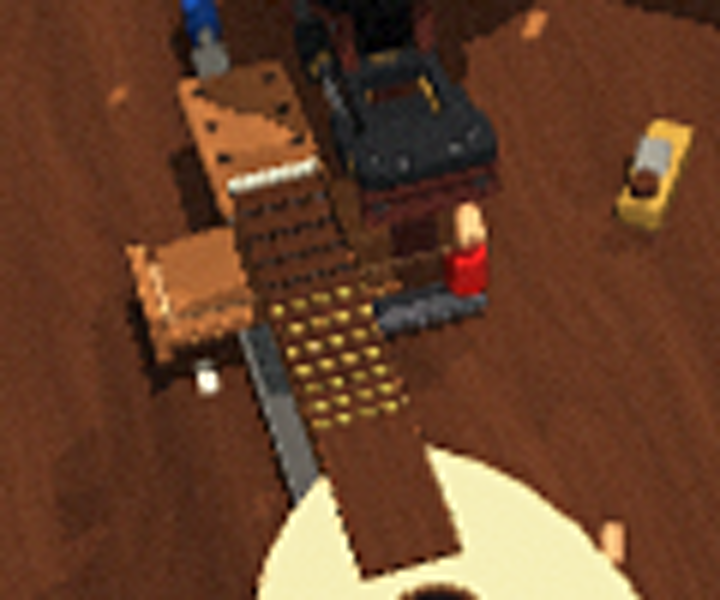

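The wedge is stalled with its tip at +63 mm, with a strip of slip still showing before the lip, so the push is not going into the lip. The push is a steady 17 N with about 4 N vertical, which puts roughly 9 N on the neck. The tool tilt is 0.01 rad. Handing in.

```bash
python3 -c "
from workcell import ctrl
print(ctrl.close_job())"
```

```text
the job is handed in; nothing more can be done
None
```

I slid the rest to its end stop, laid one packing slip flat on it, and pushed the wedge in until it firmed against the neck. I handed the job in with the wedge still held and pressed. No verdict was reported.

**Rest:** it met the stop with a force jump to 23 N. The pictures show it standing there under the nut end.

**Slip:** I laid one, pushed back to the lip. Its middle measured about 18 mm in front of the rest's centre, where touching the lip would be 15 mm. The slip was hidden under the gripper and wedge at the end, so this was measured before the wedge went in.

**Wedge at hand-in:**
- The tip was about 63 mm past the rest's centre line (limit 73 mm), with slip still visible before the lip, so it was not jammed there.
- The push held steady at about 17 N, with 4 N vertical.
- From those forces I estimate about 9 N between wedge and neck; this could not be measured directly.
- The tool tilt was about 0.01 rad.

**Bystanders:** the rasp and the thumb plane were found within 3 mm of where they started. The last two network looks did not report the disc. The arm never came down near it, and I saw it in place in earlier pictures.

**Disagreements:**
- Network estimates of the neck's underside ranged from 96 to 105 mm. The fingerboard triangulation put it at about 99 mm, and the wedge's bite implies about 101 mm. One slip was enough in either case.
- When the wedge first stopped, the arm was also pressing down with about 19 N. I eased that off before the final push and confirmed the wedge still held.

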